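Stow the scalp massager, then find which way the jar lid unscrews and hold it off

ROBOT

A 6-joint arm with a two-finger parallel gripper is mounted at the origin on the work surface. World frame = base frame: x ahead of the robot, y to its left, z up, the work surface at z = 0. Lengths are in m, angles in degrees, forces in N, time in s.
With the tool pointing down it reaches from about 0.4 to 0.825 m from the base axis. Payload 7 kg.
Tool frame: the origin (TCP) lies on the centre line of the jaws, within the pads' length; the fingertips stand 17 mm ahead of it and the grasp point (between the pads) lies 2 mm behind it; y points along the fingers, z is the direction in which the jaws open and shut, and the axes are right-handed (so a half turn about y gives the same grasp; the last joint's range is limited). The gripper opens to 88 mm and grips with 3 to 60 N. Pads are 19 mm wide; open, the fingers measure 130 mm over their backs; the gripper's body (78 mm by 193 mm) begins 47 mm behind the grasp point.
Start: joints at [88.7, 20.546, 0.682, 0, -70.136, -16.507], TCP at [0.206, 0.643, 0.244] pointing down, gripper open.
Joint ranges: [-176.03, 176.03], [-82.01, 121.73], [-58.28, 71.71], [-173.87, 95.51], [-174.79, -0.11], [-173.66, 173.66]. Speed limits (degrees/s): [136.94, 136.94, 172.46, 180, 180, 180].

INTERFACE

Orientations are given as [roll, pitch, yaw] about the fixed x, y, z axes, in that order (R = Rz(yaw) Ry(pitch) Rx(roll)).
In Python, from plant import r, capture, camera_info gives the robot as it stands. The module is installed in compiled form; this text tells all that it offers.
- The arm moves only by the tool apply_moves, never from a script. Its argument "deltas" is a list of rows, each an object of numbers: "tx", "ty", "tz": the shift along the tool's x, y, z in m; "turn": the turn about the tool's y in rad; "gripper": the finger opening in m, from 0 to 0.0876. A call has 1 to 5 rows; each row is the pose to reach, as a shift and turn from the pose commanded when the call began, along the tool's axes at that moment; what a row does not reach only later rows make up. A row lasts 1/10 s, in which the tool goes at most 50 mm and 8.59 degrees, less where a joint would pass 70% of its speed; a pose out of reach is approached as far as the arm can. A call with a gripper value outside its range is refused whole. The fingers move at their own pace and stop on an object; "newtons" is the grip in N (left out, the last holds). Time passes only in rows, so rows that repeat a pose let the fingers close. It gives the time, the measured TCP pose, the force and the opening at its end, in the units of the state.
- r.get_state(): the state, without advancing time (a new reading comes with each control period).
- capture(name): name is "side" or "top"; returns (picture, depth): 480x640x3 uint8, red, green, blue; 480x640 float32, m along the optical axis (not along the pixel's ray), 0 where there is no reading.
- camera_info(name): a dict with "K" (3x3 intrinsics, pixels), "k1" (the pictures are not rectified: a ray, as slopes to the right and down, at radius r is drawn at 1 + k1 r^2 times it, then the intrinsics apply), "eye" and "orientation" of the camera in the world. Camera axes: x right, y up, looking along -z (the intrinsics and any distortion apply to the point x, -y, -z); pixel columns grow to the right and rows downward; lengths in m; the calibration is good to about 2 mm. A picture is of the moment at which its call begins. camera_info takes no time and is no camera call.
- r.close_job(): hands the job in, once; it reports no verdict.
The state is a dict: "time_s": time; "joints": joint angles; "qd": joint speeds; "joint_torque": joint torques, N m; "tcp_pos": TCP position; "eef_rot": TCP orientation; "contact_force": force on the tool from outside, world axes, zero at the start; "moment": the same for the moment, N m; "gripper_width": finger opening in m.
Only numpy, scipy, OpenCV 4.12 (cv2) and the standard library are available. Lean on these libraries where they do the work, as an engineer would, in place of code of your own. Each camera call takes 0.05 s, during which the arm holds its last target.

TASK

First make room by the jar: set the black scalp massager upright in the open drawer of the little cabinet and let go of it. Then take the lid off the glass jar: nobody remembers whether it unscrews to the left or to the right, so try both ways, and once it has turned free lift it well clear of the jar. Finish while still holding the lid level above the jar, and leave the other things on the shelf where they are.

Things in the scene. Friction and masses are not known exactly. Their poses are not given: they have to be found in the camera images.
- massager: Black hard-silicone scalp massager, loose, 70 to 170 g, standing on its bristles beside the jar. Round: a 64 mm wide, 18 mm high foot, tapering up to an upright round handle 31 mm across from 50 to 80 mm above its underside. Total height 82 mm. Origin at the centre of its underside, z up along the handle.
- massager_grip (a point): Point on the massager's axis inside the handle, 66 mm above its underside (16 mm below its top): a good height to grip.
- cab_drawer0 (a joint): How far the drawer of the white cabinet with the wooden front is pulled out, in m (0 shut, at most 0.133; it starts 0.115 to 0.130 open and stays there unless pushed with more than about 1 N). 
- drawer_front (a point): Point on the drawer's floor, midway across, at the foot of the inner face of its front panel; moves with the drawer. x axis: level, into the cabinet; y along the front; z up. The floor spans y from -89 to +89 mm. From above the drawer is open from x = 0 to x = joint cab_drawer0 minus 6 mm; behind that the cabinet covers it.
- cab: White cabinet with wooden drawer front, fixed on the shelf, 220 mm wide, 100 mm high, drawer facing the robot. The drawer's floor is 22 mm above the shelf (work surface); above that floor the drawer's side walls reach 56 mm, its front panel 66 mm, the cabinet's top 78 mm. A bar handle stands 41 mm out from the front panel. Origin at the centre of its underside.
- jar: Squat clear glass jar, 100 mm across, 92 mm high to its mouth, clamped in a stainless ring holder (116 mm across) that is fixed to the shelf: it neither moves nor turns. Origin at the centre of its underside on the shelf, z up.
- lid: Stainless lid of the jar, loose, 110 to 180 g, 104 mm across, with a 19 mm skirt and a black bar-shaped turning knob on top: 46 mm long along the lid's x axis, 16 mm thick along its y axis, rising 34 mm from the lid's flat top. Origin on the axis at the underside of the lid's plate (92 mm above the shelf when on the jar); flat top 5 mm above the origin, knob's top 39 mm.
- lid_knob (a point): Point inside the knob on the lid's axis, 29 mm above the lid's origin, 24 mm above its flat top, 10 mm below the knob's top: the height to grip. Moves with the lid, same axes. At the start the lid's x axis is within 0.05 rad of the jar's.
- jar_mouth (a point): Centre of the jar's mouth, 92 mm above the shelf. Its lug thread holds the lid; hidden hand, differs from start to start. Wrong way: hard stop after 0.08 to 0.30 rad. Right way: turns easily, without rising, and can be lifted once turned 0.9 to 2.2 rad from the start; turn it that far before lifting. Play 2.5 mm up and down, 3 mm sideways.
- duck: Bystander: yellow plastic duck, loose, about 85 x 54 x 82 mm. Origin under it.
- file_box: Bystander: aluminium nail file box, lying loose on top of the cabinet, 120 (x) x 36 (y) x 18 mm. Origin at the centre of its underside.
- soap: Bystander: white bar of soap, 60 x 85 x 26 mm, lying loose on a stainless wire rack. Origin at the centre of its underside.
- shampoo: Bystander: green shampoo bottle, loose, 58 mm across, 170 mm high. Origin at the centre of its underside.
- tumbler: Bystander: blue ceramic tumbler, loose, 72 mm across, 100 mm high. Origin at the centre of its underside.
There are look-alikes about, which are no part of the job. What is shaped like the jar but red or turquoise is not meant.

How it is judged:
By the outcome, as a careful person would: the job done as asked, in the order asked, and still so for the second after the job is handed in, while the arm keeps its last pose, push and grip.
It also fails if it takes over 62 s, if anything falls off the work surface, if the arm or the gripper's body presses on something with over 40 N, if the wrist force passes 120 N, or if a joint passes its speed limit or range.

## Working session

There is one attempt and no reset: what is moved stays moved. The work goes in short steps, Python scripts to look and compute and a tool call to move; the robot and the scene stay as the last step left them, time stands still between calls to the robot, and variables do not carry over. Pictures are saved under pics/ and viewed, and the job is handed in when it is done.

Besides the shell and the picture viewer there is one more tool, called after "Emit:" as name(argument=value, ...), one argument or row to a line, values as JSON. apply_moves: Moves the arm, as the interface text tells. Its arguments: {"type":"object","properties":{"deltas":{"type":"array","items":{"type":"object","properties":{"tx":{"type":"number"},"ty":{"type":"number"},"tz":{"type":"number"},"turn":{"type":"number"},"gripper":{"type":"number"}}}},"newtons":{"type":"number"}},"required":["deltas"]}

```bash
mkdir -p pics; cat > h.py <<'E'
import numpy as np,cv2
from plant import r,capture,camera_info
from scipy.spatial.transform import Rotation as R
def Rcam(c):
    o=np.array(c["orientation"],float)
    return o if o.shape==(3,3) else R.from_euler('xyz',o,degrees=True).as_matrix()
def pts(name,dep):
    c=camera_info(name);K=np.array(c["K"]);k1=c["k1"]
    v,u=np.mgrid[0:480,0:640]
    xd=(u-K[0,2])/K[0,0];yd=(v-K[1,2])/K[1,1]
    x,y=xd.copy(),yd.copy()
    for _ in range(20):
        f=1+k1*(x*x+y*y);x=xd/f;y=yd/f
    d=np.stack([x,-y,-np.ones_like(x)],-1)@Rcam(c).T
    return np.array(c["eye"]),d,np.array(c["eye"])+d*dep[...,None]
E
python3 - <<'E'
from h import *
for n in("side","top"):
    c=camera_info(n);print(n,c)
    p,d=capture(n);cv2.imwrite(f"pics/{n}0.png",p[...,::-1]);np.savez(f"{n}0.npz",p=p,d=d)
print(r.get_state())
E
```

```text
side {'K': array([[588.09037115,   0.        , 315.37744405],
       [  0.        , 588.09037115, 236.31589471],
       [  0.        ,   0.        ,   1.        ]]), 'k1': -0.14384056416261456, 'eye': array([ 0.05830831, -1.00234568,  0.77144449]), 'orientation': array([ 60.26631228,   1.56104868, -27.92685971])}
top {'K': array([[453.71573072,   0.        , 321.9866009 ],
       [  0.        , 453.71573072, 247.712833  ],
       [  0.        ,   0.        ,   1.        ]]), 'k1': -0.02250718005752633, 'eye': array([0.41600545, 0.02036283, 1.11833448]), 'orientation': array([  9.1439992 ,   0.66613307, -88.98551463])}
{'time_s': 0.1, 'joints': array([ 8.86998340e+01,  2.05869212e+01,  6.39830960e-01, -1.81927758e-02,
       -7.01355680e+01, -1.65065882e+01]), 'qd': array([ 1.56487416e-01, -1.26285272e-01,  1.23262555e-01,  1.35958124e-01,
        1.56320690e-04,  1.65742387e-02]), 'joint_torque': array([-1.75677334e-03, -5.84162879e+01,  2.93753546e+01,  7.01557383e+00,
        1.02070521e-02, -4.21512527e-05]), 'tcp_pos': array([0.20631853, 0.64226943, 0.24272569]), 'eef_rot': array([-8.99158885e+01,  7.08902072e-03,  1.62187057e+02]), 'contact_force': array([0.33961083, 0.74067978, 0.07542345]), 'moment': array([ 0.01417219, -0.00708718,  0.06021504]), 'gripper_width': 0.08780998625874312}
```

View pics/side0.png

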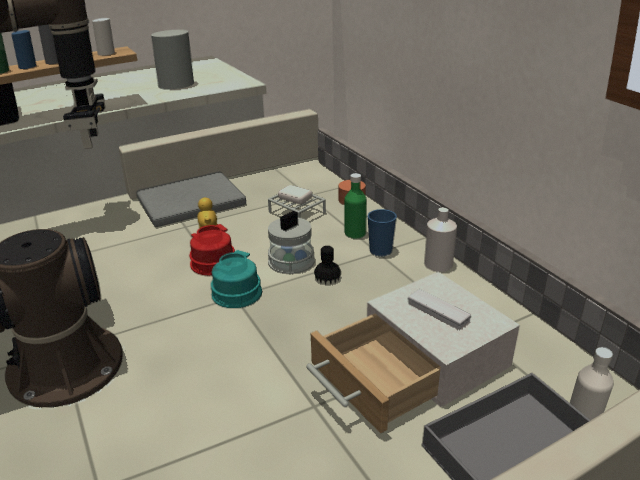

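View pics/top0.png

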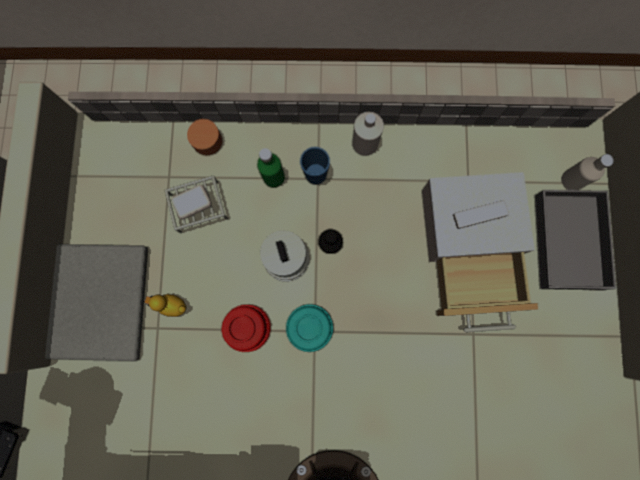

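The side view shows the jar at (290,245), the massager at (327,265) and the open drawer at (375,370). The top view shows the lid at (284,255) with its knob at (282,250), the massager at (330,241), the drawer at (485,280), the shampoo at (271,168) and the tumbler at (315,165).

```bash
python3 - <<'E'
from h import *
z=np.load("top0.npz");p,d=z["p"].astype(int),z["d"]
eye,dr,P=pts("top",d)
hsv=cv2.cvtColor(z["p"],cv2.COLOR_RGB2HSV)
def reg(u0,u1,v0,v1):
    m=np.zeros(d.shape,bool);m[v0:v1,u0:u1]=1;return m
mx=p.max(-1)
m=reg(312,350,222,258)&(mx<60)&(d>0)
print("mass",m.sum(),np.nanmax(P[m][:,2]),)
for lo,hi in((.0,.03),(.03,.05),(.05,.075),(.075,.1)):
    q=P[m&(P[...,2]>lo)&(P[...,2]<hi)];print(lo,len(q),q.mean(0) if len(q) else'',q.min(0) if len(q) else '',q.max(0) if len(q) else '')
# lid
m=reg(255,312,225,285)&(d>0)
q=P[m&(P[...,2]>.088)&(P[...,2]<.108)]
print("lidtop",len(q),q.mean(0),np.median(q[:,2]));
(c,rad)=cv2.minEnclosingCircle(q[:,:2].astype(np.float32)*1000);print(c,rad,q.min(0),q.max(0))
q=P[m&(P[...,2]>.115)]
print("knob",len(q),q.mean(0),np.median(q[:,2]),cv2.minAreaRect(q[:,:2].astype(np.float32)*1000))
m=reg(400,560,150,345)&(d>0)
q=P[m&(P[...,2]>.085)&(P[...,2]<.108)];print("cabtop",np.median(q[:,2]),cv2.minAreaRect(q[:,:2].astype(np.float32)*1000))
w=m&(hsv[...,1]>60)&(hsv[...,0]<25)&(P[...,2]>.01)
for lo,hi in((.015,.03),(.07,.084),(.084,.095)):
    q=P[w&(P[...,2]>lo)&(P[...,2]<hi)];print("drawer",lo,len(q),np.median(q,0),cv2.minAreaRect(q[:,:2].astype(np.float32)*1000))
ps=[("soapish",150,235,170,235),("shampoo",250,295,140,195),("tumb",295,335,140,190),("duck",140,195,285,322),("red",215,275,300,355),("turq",282,338,300,355),("grey",345,390,105,160)]
for n,*b in ps:
    q=P[reg(*b)&(d>0)&(P[...,2]>.02)];print(n,q.min(0).round(3),q.max(0).round(3),np.median(q,0).round(3))
E
```

```text
mass 477 0.08616811600088403
0.0 147 [0.60200343 0.01359422 0.02506862] [ 5.79642663e-01 -1.33097134e-02  2.55996301e-04] [0.63913276 0.0464224  0.02997781]
0.03 178 [0.60403216 0.01790397 0.03470881] [ 0.58528899 -0.00976474  0.03000421] [0.63687629 0.04361261 0.04220876]
0.05 18 [0.59872527 0.01814731 0.06558189] [0.59541543 0.00302265 0.05468193] [0.60569037 0.03125254 0.07395331]
0.075 132 [0.60999539 0.01735263 0.08131625] [0.59620722 0.00316302 0.07549725] [0.62585162 0.03130129 0.08616812]
lidtop 1411 [0.56746397 0.12449842 0.09717604] 0.09721494785298224
(568.5077514648438, 126.06437683105469) 51.911808013916016 [0.51685213 0.07560536 0.08872098] [0.62038431 0.17486708 0.10711719]
knob 158 [0.56742104 0.12554606 0.13008887] 0.1306991814028054 ((568.1536254882812, 126.07328796386719), (46.219825744628906, 15.889944076538086), 18.04000473022461)
cabtop 0.09975578940259666 ((600.1137084960938, -334.27764892578125), (320.330078125, 222.16055297851562), 4.757032871246338)
drawer 0.015 2661 [ 0.532165   -0.34747733  0.02176735] ((556.4976196289062, -408.5254211425781), (178.41513061523438, 412.37310791015625), 29.3625431060791)
drawer 0.07 567 [ 0.47611244 -0.34811231  0.07734503] ((582.12646484375, -332.5487365722656), (283.6409606933594, 213.95501708984375), 4.760368347167969)
drawer 0.084 602 [ 0.44802881 -0.34588479  0.0868496 ] ((597.66064453125, -332.613037109375), (317.8525085449219, 212.3644256591797), 5.559688568115234)
soapish [0.628 0.274 0.02 ] [0.767 0.426 0.076] [0.692 0.349 0.063]
shampoo [0.746 0.133 0.02 ] [0.801 0.19  0.175] [0.764 0.157 0.113]
tumb [0.751 0.022 0.02 ] [0.823 0.091 0.105] [0.802 0.057 0.075]
duck [0.407 0.358 0.02 ] [0.493 0.476 0.085] [0.448 0.4   0.05 ]
red [0.342 0.158 0.021] [0.452 0.262 0.096] [0.396 0.207 0.07 ]
turq [0.345 0.009 0.027] [0.455 0.118 0.097] [0.4   0.062 0.07 ]
grey [ 0.836 -0.13   0.02 ] [ 0.929 -0.014  0.155] [ 0.871 -0.065  0.1  ]
```

```bash
python3 - <<'E'
from h import *
z=np.load("top0.npz");d=z["d"];eye,dr,P=pts("top",d)
m=np.zeros(d.shape,bool);m[150:345,400:560]=1;m&=d>0
q=P[m&(P[...,2]>.094)&(P[...,2]<.106)]
q=q[q[:,0]>.57]; rc=cv2.minAreaRect(q[:,:2].astype(np.float32)*1000);print("cab",rc)
a=np.radians(rc[2] if rc[2]<45 else rc[2]-90);print("yaw",np.degrees(a))
u=np.array([np.cos(a),np.sin(a)]);v=np.array([-u[1],u[0]])
A=P[m];U=A[:,:2]@u;V=A[:,:2]@v;Z=A[:,2]
c=np.array(rc[0])/1000;print("c uv",c@u,c@v)
for lo,hi in((.016,.03),(.07,.082),(.083,.094),(.094,.106)):
    k=(Z>lo)&(Z<hi)&(abs(V-c@v)<.07)
    print(lo,k.sum(),np.histogram(U[k],bins=np.arange(.30,.76,.01))[0])
k=(Z>.016)&(Z<.028)&(abs(V-c@v)<.08);print("floor U",np.percentile(U[k],[0,1,5,50,95,99,100]),np.median(Z[k]))
k=(Z>.083)&(Z<.094)&(abs(V-c@v)<.07)&(U<.5);print("panel U",np.percentile(U[k],[0,2,50,98,100]),np.median(Z[k]))
k=(Z>.072)&(Z<.084)&(U>.44)&(U<.55);print("sides V",np.percentile(V[k],[0,2,20,80,98,100])-c@v)
# side view check of massager & lid
z=np.load("side0.npz");d=z["d"];eye,dr,P=pts("side",d);pp=z["p"].max(-1)
m=np.zeros(d.shape,bool);m[240:290,308:348]=1;m&=(d>0)&(pp<60)
for lo,hi in((.005,.022),(.05,.08),(.079,.09)):
    q=P[m&(P[...,2]>lo)&(P[...,2]<hi)];print("mass side",len(q),q.mean(0),q.min(0),q.max(0))
m=np.zeros(d.shape,bool);m[205:260,260:320]=1;m&=(d>0)
q=P[m&(P[...,2]>.09)&(P[...,2]<.103)];print("lid side",np.median(q[:,2]),cv2.minEnclosingCircle(q[:,:2].astype(np.float32)*1000))
q=P[m&(P[...,2]>.115)&(P[...,2]<.14)];print("knob side",cv2.minAreaRect(q[:,:2].astype(np.float32)*1000))
E
```

```text
cab ((666.480224609375, -328.7321472167969), (187.1495361328125, 222.18887329101562), 4.728885650634766)
yaw 4.728885650634766
c uv 0.6371105018110862 -0.38255839147920234
0.016 2840 [  0   0   0   0   0   0   0   0   0   0   0   0   0 187 242 238 243 238
 237 236 236 234 232 235 232  50   0   0   0   0   0   0   0   0   0   0
   0   0   0   0   0   0   0   0   0]
0.07 168 [  0   0   0   0   0   0   0   6   0   0   0   0 120  42   0   0   0   0
   0   0   0   0   0   0   0   0   0   0   0   0   0   0   0   0   0   0
   0   0   0   0   0   0   0   0   0]
0.083 430 [  0   0   0   0   0   0   0   0   0   0   0 260 147   0   0   0   0   0
   0   0   0   0   0   0  22   0   0   0   0   0   0   0   0   0   0   0
   0   0   1   0   0   0   0   0   0]
0.094 3909 [  0   0   0   0   0   0   0   0   0   0   0   0   0   0   0   0   0   0
   0   0   0   0   0   0 176 271 264 268 266 259 245 162  61  22  56 152
 242 247 255 243 258 245 216   1   0]
floor U [0.4323784  0.4336734  0.43828961 0.49145148 0.54580668 0.55065564
 0.55229895] 0.021726049314452434
panel U [0.41037026 0.41083883 0.41788303 0.42519565 0.42566915] 0.08681532253849955
sides V [-0.10591348 -0.09707142 -0.093021    0.09339628  0.09884214  0.11044358]
mass side 129 [ 0.59475514 -0.00248634  0.01589675] [ 0.57410438 -0.01917221  0.00505733] [0.63051528 0.10007998 0.02196715]
mass side 150 [0.60047981 0.00617532 0.06735016] [ 0.59007085 -0.00402971  0.05029887] [0.61729876 0.02157088 0.0799969 ]
mass side 43 [0.60352768 0.01442931 0.08089838] [0.59146782 0.00080666 0.07914923] [0.6160629  0.02433505 0.08387616]
lid side 0.0954746664325401 ((561.6312866210938, 123.83382415771484), 55.1990852355957)
knob side ((561.6488037109375, 122.0326919555664), (47.75510787963867, 20.57337760925293), 19.193092346191406)
```

```bash
cat >> h.py <<'E'
def onplane(eye,dr,u,v,z):
    # dr at subpixel
    D=cv2.remap(dr.astype(np.float32),np.float32([[u]]),np.float32([[v]]),cv2.INTER_LINEAR)[0,0]
    return eye+D*(z-eye[2])/D[2]
E
python3 - <<'E'
from h import *
for n in("top","side"):
    z=np.load(n+"0.npz");d=z["d"];eye,dr,P=pts(n,d);p=z["p"]
    Q=eye+dr*((.082-eye[2])/dr[...,2])[...,None]
    b=(312,350,222,258) if n=="top" else (308,348,240,290)
    crop=p[b[2]:b[3],b[0]:b[1],::-1]
    cv2.imwrite(f"pics/m_{n}.png",cv2.resize(crop*1,None,fx=12,fy=12,interpolation=cv2.INTER_NEAREST))
    b2=(255,315,225,285) if n=="top" else (260,320,205,280)
    cv2.imwrite(f"pics/l_{n}.png",cv2.resize(p[b2[2]:b2[3],b2[0]:b2[1],::-1]*1,None,fx=8,fy=8,interpolation=cv2.INTER_NEAREST))
    # knob: dark pixels
    m=np.zeros(d.shape,np.uint8);m[b2[2]:b2[3]-30,b2[0]:b2[1]]=1;m&=(p.max(-1)<50).astype(np.uint8)
    v,u=np.nonzero(m);print(n,"knob px",u.mean(),v.mean(),u.min(),u.max(),v.min(),v.max())
    # massager silhouette pixel rows
    m=np.zeros(d.shape,bool);m[b[2]:b[3],b[0]:b[1]]=1;m&=p.max(-1)<60
    for v in range(b[2],b[3],2):
        u=np.nonzero(m[v])[0]
        if len(u):print(v,u.min(),u.max(),end=' ; ')
    print()
    # floor check
    fl=(abs(P[...,2])<.02)&(d>0);print("floor z med",np.median(P[fl][:,2]))
E
cd pics; python3 -c "
import cv2,numpy as np
a=[cv2.resize(cv2.imread(f),(400,400) ) for f in('m_top.png','m_side.png')]
cv2.imwrite('m.png',np.hstack(a))"
```

```text
top knob px 281.0531914893617 247.81914893617022 277 286 241 254
230 326 335 ; 232 323 338 ; 234 321 340 ; 236 319 341 ; 238 319 342 ; 240 318 342 ; 242 318 342 ; 244 318 342 ; 246 320 341 ; 248 321 340 ; 250 322 338 ; 252 325 336 ; 
floor z med -2.3518374284825505e-05
side knob px 288.8582677165354 220.24409448818898 280 297 211 230
246 324 329 ; 248 321 332 ; 250 321 332 ; 252 321 332 ; 254 321 332 ; 256 311 332 ; 258 309 332 ; 260 322 332 ; 262 322 332 ; 264 319 336 ; 266 317 338 ; 268 316 338 ; 270 315 339 ; 272 314 340 ; 274 315 340 ; 276 315 339 ; 278 316 338 ; 280 317 338 ; 282 320 335 ; 284 325 325 ; 
floor z med -0.000333447930481956
```

View pics/m.png

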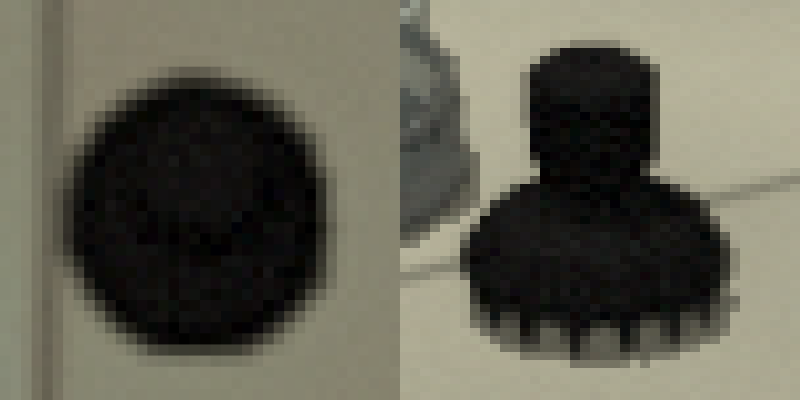

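```bash
python3 - <<'E'
from h import *
T=np.load("top0.npz");S=np.load("side0.npz")
et,dt,_=pts("top",T["d"]);es,ds,Ps=pts("side",S["d"])
print("top foot disc z.012",onplane(et,dt,330.2,241.2,.012), "z.018",onplane(et,dt,330.2,241.2,.018))
s=onplane(es,ds,326.5,255,.066);print("side axis at .066",s)
# bearing plane: distance of candidate from side vertical plane
n=np.cross(onplane(es,ds,326.5,250,.07)-es,[0,0,1]);n/=np.linalg.norm(n)
print("perp dist of (.611,.0173):",np.dot(np.array([.611,.0173,.066])-es,n),"n",n)
print("side top edge row 246 z.082",onplane(es,ds,326.5,246,.082),"foot bottom row 284 z0",onplane(es,ds,327,284,0))
print("knob side centre z.12",onplane(es,ds,288.9,220.2,.121)," top z.12",onplane(et,dt,281.05,247.8,.125))
# knob corner: floor depth noise at side
print("side knob col plane dist of (.568,.126)",)
n=np.cross(onplane(es,ds,288.9,220,.12)-es,[0,0,1]);n/=np.linalg.norm(n);print(np.dot(np.array([.568,.126,.12])-es,n),n)
E
```

```text
top foot disc z.012 [0.61051749 0.01636912 0.012     ] z.018 [0.60946259 0.01639078 0.018     ]
side axis at .066 [0.60152194 0.00908413 0.066     ]
perp dist of (.611,.0173): 0.004223089409892313 n [ 0.88088276 -0.47333452  0.        ]
side top edge row 246 z.082 [0.60824891 0.02069968 0.082     ] foot bottom row 284 z0 [ 0.59141025 -0.00925782  0.        ]
knob side centre z.12 [0.55838578 0.11181485 0.121     ]  top z.12 [0.57401261 0.12559803 0.125     ]
side knob col plane dist of (.568,.126)
0.002937812729039681 [ 0.91230961 -0.40950112  0.        ]
```

```bash
cd pics; python3 -c "
import cv2,numpy as np
a=[cv2.resize(cv2.imread(f),(400,400) ) for f in('l_top.png','l_side.png')]
cv2.imwrite('l.png',np.hstack(a))"
```

```text
(no output)
```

View pics/l.png

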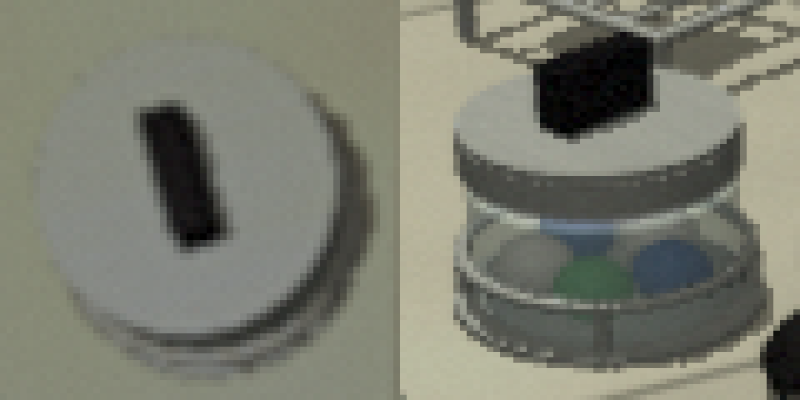

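```bash
cat >> h.py <<'E'
def go(x,y,z,yaw,silent=False):
    s=r.get_state();M=R.from_euler('xyz',s["eef_rot"],degrees=True).as_matrix()
    D=M.T@(np.array([x,y,z])-s["tcp_pos"])
    th=np.degrees(np.arctan2(M[1,0],M[0,0]))
    dy=(yaw-th+180)%360-180
    print("t",round(s["time_s"],2),"tcp",s["tcp_pos"].round(4),"rot",s["eef_rot"].round(1),"q",np.round(s["joints"],1),"F",s["contact_force"].round(1),"M",s["moment"].round(2),"w",round(s["gripper_width"],4))
    print("d tx ty tz",D.round(4),"turn(-yaw)",np.radians(-dy).round(3), "or",np.radians(-(dy-np.sign(dy)*360)).round(3))
E
python3 -c "
from h import *
go(.609,.0165,.243,111)"
```

```text
t 0.1 tcp [0.2063 0.6423 0.2427] rot [-89.9   0.  162.2] q [ 88.7  20.6   0.6  -0.  -70.1 -16.5] F [0.3 0.7 0.1] M [ 0.01 -0.01  0.06] w 0.0878
d tx ty tz [-5.748e-01  5.000e-04  4.726e-01] turn(-yaw) 0.893 or -5.39
```

Emit:
apply_moves(
  deltas=[
    {"tx":-0.04,"tz":0.033,"turn":0.1},
    {"tx":-0.08,"tz":0.066,"turn":0.2},
    {"tx":-0.12,"tz":0.099,"turn":0.3},
    {"tx":-0.16,"tz":0.132,"turn":0.4},
    {"tx":-0.19,"tz":0.157,"turn":0.5},
  ],
)

```text
invalid input at $.deltas[0]: expected keys tx, ty, tz, turn, gripper
```

```bash
python3 -c "
from h import *
go(.609,.0165,.243,111)"
```

```text
t 0.1 tcp [0.2063 0.6423 0.2427] rot [-89.9   0.  162.2] q [ 88.7  20.6   0.6  -0.  -70.1 -16.5] F [0.3 0.7 0.1] M [ 0.01 -0.01  0.06] w 0.0878
d tx ty tz [-5.748e-01  5.000e-04  4.726e-01] turn(-yaw) 0.893 or -5.39
```

Emit:
apply_moves(
  deltas=[
    {"tx":-0.038,"ty":0,"tz":0.031,"turn":0.1,"gripper":0.0876},
    {"tx":-0.076,"ty":0,"tz":0.062,"turn":0.2,"gripper":0.0876},
    {"tx":-0.114,"ty":0,"tz":0.093,"turn":0.3,"gripper":0.0876},
    {"tx":-0.152,"ty":0,"tz":0.124,"turn":0.4,"gripper":0.0876},
    {"tx":-0.19,"ty":0,"tz":0.156,"turn":0.5,"gripper":0.0876},
  ],
)

```text
time_s: 0.6
tcp_pos: [0.3402, 0.4341, 0.2433]
eef_rot: [-90.0, 0.0, 133.3]
contact_force: [2.0, -0.2, 0.1]
gripper_width: 0.0876
```

```bash
python3 -c "
from h import *
go(.609,.0165,.243,111)"
```

```text
t 0.6 tcp [0.3402 0.4341 0.2433] rot [-90.    0.  133.3] q [ 72.3   9.  -15.   -0.  -66.  -28.9] F [ 2.  -0.2  0.1] M [ 0.06 -0.21 -0.01] w 0.0876
d tx ty tz [-4.882e-01  4.000e-04  9.100e-02] turn(-yaw) 0.39 or -5.893
```

Emit:
apply_moves(
  deltas=[
    {"tx":-0.049,"ty":0,"tz":0.009,"turn":0.1,"gripper":0.0876},
    {"tx":-0.098,"ty":0,"tz":0.018,"turn":0.2,"gripper":0.0876},
    {"tx":-0.147,"ty":0,"tz":0.027,"turn":0.3,"gripper":0.0876},
    {"tx":-0.196,"ty":0,"tz":0.036,"turn":0.39,"gripper":0.0876},
    {"tx":-0.245,"ty":0,"tz":0.045,"turn":0.39,"gripper":0.0876},
  ],
)

```text
time_s: 1.1
tcp_pos: [0.4763, 0.2255, 0.2436]
eef_rot: [-90.0, -0.0, 111.0]
contact_force: [1.2, 1.1, -0.1]
gripper_width: 0.0875
```

```bash
python3 -c "
from h import *
go(.609,.0165,.24,111)"
```

```text
t 1.1 tcp [0.4763 0.2255 0.2436] rot [-90.  -0. 111.] q [ 46.7   6.6 -17.9  -0.  -65.6 -25.6] F [ 1.2  1.1 -0.1] M [ 0.19 -0.14 -0.01] w 0.0875
d tx ty tz [-0.2427  0.0036 -0.0488] turn(-yaw) 0.001 or -6.282
```

Emit:
apply_moves(
  deltas=[
    {"tx":-0.049,"ty":0,"tz":-0.01,"turn":0,"gripper":0.0876},
    {"tx":-0.098,"ty":0,"tz":-0.02,"turn":0,"gripper":0.0876},
    {"tx":-0.147,"ty":0,"tz":-0.03,"turn":0,"gripper":0.0876},
    {"tx":-0.196,"ty":0,"tz":-0.04,"turn":0,"gripper":0.0876},
    {"tx":-0.243,"ty":0,"tz":-0.049,"turn":0,"gripper":0.0876},
  ],
)

```text
time_s: 1.6
tcp_pos: [0.6101, 0.0165, 0.2433]
eef_rot: [-90.0, -0.0, 111.2]
contact_force: [0.2, 1.0, -0.3]
gripper_width: 0.0877
```

Emit:
apply_moves(
  deltas=[
    {"tx":0,"ty":0.04,"tz":0,"turn":0,"gripper":0.0876},
    {"tx":0,"ty":0.08,"tz":0,"turn":0,"gripper":0.0876},
    {"tx":0,"ty":0.09,"tz":0,"turn":0,"gripper":0.0876},
    {"tx":0,"ty":0.09,"tz":0,"turn":0,"gripper":0.0876},
  ],
)

```text
time_s: 2.0
tcp_pos: [0.6084, 0.0182, 0.1521]
eef_rot: [-89.8, 0.0, 111.2]
contact_force: [0.0, -0.3, 1.0]
gripper_width: 0.0877
```

```bash
python3 - <<'E'
from h import *
go(.609,.0165,.066,111)
for n in("side","top"):
    p,d=capture(n);np.savez(f"{n}1.npz",p=p,d=d)
    b=(230,430,120,320) if n=="side" else (230,430,150,350)
    cv2.imwrite(f"pics/{n}1.png",cv2.resize(p[b[2]:b[3],b[0]:b[1],::-1],(400,400),interpolation=cv2.INTER_CUBIC))
a=[cv2.imread(f'pics/{n}1.png') for n in('top','side')];cv2.imwrite('pics/b1.png',np.hstack(a))
E
```

```text
t 2.0 tcp [0.6084 0.0182 0.1521] rot [-89.8   0.  111.2] q [ 20.1  18.6 -14.8   0.  -56.8   1.1] F [ 0.  -0.3  1. ] M [ 0.06 -0.1   0.03] w 0.0877
d tx ty tz [-0.0018  0.0861 -0.0003] turn(-yaw) 0.004 or -6.28
```

View pics/b1.png

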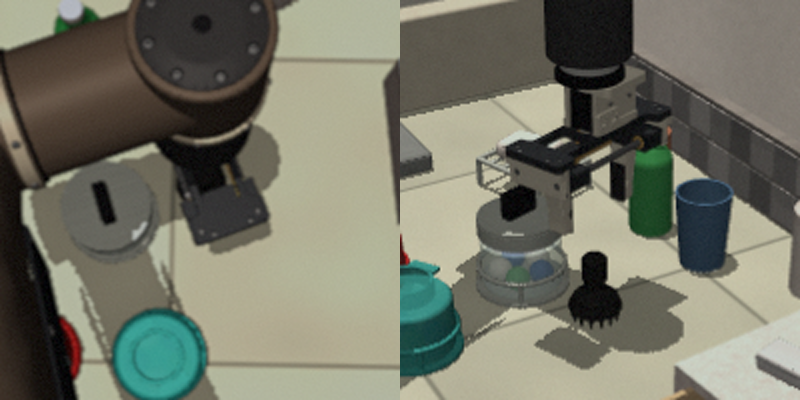

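The gripper hangs above the massager in both views (top: gripper at (225,210) of the crop; side: massager at (595,290), right below the fingers), clear of the lid. I'm going down.

Emit:
apply_moves(
  deltas=[
    {"tx":0,"ty":0.03,"tz":0,"turn":0,"gripper":0.0876},
    {"tx":-0.001,"ty":0.06,"tz":0,"turn":0,"gripper":0.0876},
    {"tx":-0.001,"ty":0.08,"tz":0,"turn":0,"gripper":0.0876},
    {"tx":-0.001,"ty":0.087,"tz":0,"turn":0,"gripper":0.0876},
    {"tx":-0.001,"ty":0.087,"tz":0,"turn":0,"gripper":0.0876},
  ],
)

```text
time_s: 2.6
tcp_pos: [0.6104, 0.0181, 0.0675]
eef_rot: [-90.1, 0.0, 111.3]
contact_force: [-1.0, 0.5, 0.5]
gripper_width: 0.0878
```

Emit:
apply_moves(
  deltas=[
    {"tx":0,"ty":0,"tz":0,"turn":0,"gripper":0.02},
    {"tx":0,"ty":0,"tz":0,"turn":0,"gripper":0.02},
    {"tx":0,"ty":0,"tz":0,"turn":0,"gripper":0.02},
    {"tx":0,"ty":0,"tz":0,"turn":0,"gripper":0.02},
    {"tx":0,"ty":0,"tz":0,"turn":0,"gripper":0.02},
  ],
  newtons=15,
)

```text
time_s: 3.1
tcp_pos: [0.6099, 0.0177, 0.0669]
eef_rot: [-90.0, 0.0, 111.2]
contact_force: [-0.8, -0.0, 0.4]
gripper_width: 0.0534
```

```bash
python3 -c "
from h import *
go(.609,.0165,.2,111)"
```

```text
t 3.1 tcp [0.6099 0.0177 0.0669] rot [-90.    0.  111.2] q [ 20.   23.9 -19.8   0.  -46.2   1.2] F [-0.8 -0.   0.4] M [ 0.05  0.01 -0.01] w 0.0534
d tx ty tz [-0.0008 -0.1331  0.0011] turn(-yaw) 0.004 or -6.28
```

Still closing.

Emit:
apply_moves(
  deltas=[
    {"tx":0,"ty":0,"tz":0,"turn":0,"gripper":0.02},
    {"tx":0,"ty":0,"tz":0,"turn":0,"gripper":0.02},
    {"tx":0,"ty":0,"tz":0,"turn":0,"gripper":0.02},
    {"tx":0,"ty":0,"tz":0,"turn":0,"gripper":0.02},
    {"tx":0,"ty":0,"tz":0,"turn":0,"gripper":0.02},
  ],
  newtons=20,
)

```text
time_s: 3.6
tcp_pos: [0.6096, 0.0176, 0.0664]
eef_rot: [-90.0, -0.0, 111.2]
contact_force: [-1.3, -0.1, -2.2]
gripper_width: 0.0306
```

Emit:
apply_moves(
  deltas=[
    {"tx":0,"ty":-0.025,"tz":0,"turn":0,"gripper":0.02},
    {"tx":0,"ty":-0.065,"tz":0,"turn":0,"gripper":0.02},
    {"tx":0,"ty":-0.105,"tz":0,"turn":0,"gripper":0.02},
    {"tx":0,"ty":-0.14,"tz":0,"turn":0,"gripper":0.02},
    {"tx":0,"ty":-0.14,"tz":0,"turn":0,"gripper":0.02},
  ],
)

```text
time_s: 4.1
tcp_pos: [0.6125, 0.0181, 0.2125]
eef_rot: [-90.5, 0.1, 111.2]
contact_force: [0.3, -0.7, -0.9]
gripper_width: 0.0306
```

```bash
python3 - <<'E'
from h import *
a=np.radians(4.73);u=np.array([np.cos(a),np.sin(a)]);v=np.array([-u[1],u[0]])
p=u*(.4325+.058)+v*(-.3826);print(p)
go(p[0],p[1],.207,184.7)
E
```

```text
[ 0.52037885 -0.3408502 ]
t 4.1 tcp [0.6125 0.0181 0.2125] rot [-9.050e+01  1.000e-01  1.112e+02] q [ 20.   15.7 -10.6   0.1 -63.2   1.2] F [ 0.3 -0.7 -0.9] M [ 0.1  -0.04 -0.05] w 0.0306
d tx ty tz [-0.3011  0.004   0.216 ] turn(-yaw) -1.282 or 5.001
```

Emit:
apply_moves(
  deltas=[
    {"tx":-0.035,"ty":0,"tz":0.025,"turn":-0.14,"gripper":0.02},
    {"tx":-0.07,"ty":0,"tz":0.05,"turn":-0.28,"gripper":0.02},
    {"tx":-0.105,"ty":0,"tz":0.075,"turn":-0.42,"gripper":0.02},
    {"tx":-0.14,"ty":0,"tz":0.1,"turn":-0.56,"gripper":0.02},
    {"tx":-0.175,"ty":0,"tz":0.125,"turn":-0.7,"gripper":0.02},
  ],
)

```text
time_s: 4.6
tcp_pos: [0.5556, -0.1921, 0.206]
eef_rot: [-90.0, -0.0, 151.7]
contact_force: [0.8, -1.5, -1.1]
gripper_width: 0.0307
```

```bash
python3 - <<'E'
from h import *
go(.516,-.341,.207,184.7)
E
```

```text
t 4.6 tcp [ 0.5556 -0.1921  0.206 ] rot [-90.   -0.  151.7] q [ -0.   14.  -13.7  -0.  -62.3  61.7] F [ 0.8 -1.5 -1.1] M [-0.05 -0.18  0.06] w 0.0307
d tx ty tz [-0.0359 -0.001   0.1498] turn(-yaw) -0.577 or 5.706
```

Emit:
apply_moves(
  deltas=[
    {"tx":-0.01,"ty":0,"tz":0.045,"turn":-0.14,"gripper":0.02},
    {"tx":-0.02,"ty":0,"tz":0.085,"turn":-0.28,"gripper":0.02},
    {"tx":-0.03,"ty":0,"tz":0.12,"turn":-0.42,"gripper":0.02},
    {"tx":-0.036,"ty":0,"tz":0.145,"turn":-0.56,"gripper":0.02},
    {"tx":-0.036,"ty":0,"tz":0.145,"turn":-0.58,"gripper":0.02},
  ],
)

```text
time_s: 5.1
tcp_pos: [0.5169, -0.3378, 0.2054]
eef_rot: [-90.0, -0.1, -175.4]
contact_force: [0.2, -0.1, -0.6]
gripper_width: 0.0306
```

```bash
python3 - <<'E'
from h import *
for n in("side","top"):
    p,d=capture(n);np.savez(f"{n}2.npz",p=p,d=d)
    b=(270,470,180,380) if n=="side" else (390,590,150,350)
    cv2.imwrite(f"pics/{n}2.png",cv2.resize(p[b[2]:b[3],b[0]:b[1],::-1],(400,400),interpolation=cv2.INTER_CUBIC))
a=[cv2.imread(f'pics/{n}2.png') for n in('top','side')];cv2.imwrite('pics/b2.png',np.hstack(a))
go(.516,-.341,.207,184.7)
E
```

```text
t 5.2 tcp [ 0.5178 -0.3356  0.2057] rot [-9.000e+01 -1.000e-01 -1.756e+02] q [-14.9  16.7 -10.   -0.  -63.4 109.3] F [ 0.9  0.6 -1.5] M [-0.02  0.01  0.02] w 0.0304
d tx ty tz [ 0.0022 -0.0013  0.0052] turn(-yaw) -0.005 or 6.278
```

View pics/b2.png

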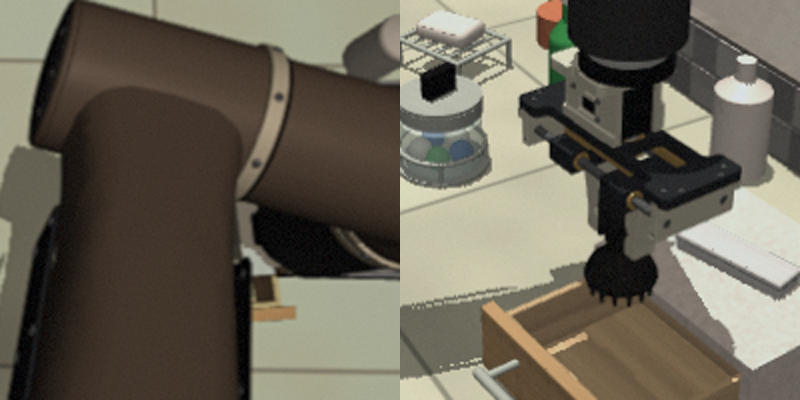

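Side view: the massager hangs upright at (620,275) of the crop, over the drawer opening. The top view is blocked by the arm. I'm lowering it.

Emit:
apply_moves(
  deltas=[
    {"tx":0.002,"ty":0.03,"tz":0.005,"turn":0,"gripper":0.02},
    {"tx":0.002,"ty":0.06,"tz":0.005,"turn":0,"gripper":0.02},
    {"tx":0.002,"ty":0.09,"tz":0.005,"turn":0,"gripper":0.02},
    {"tx":0.002,"ty":0.108,"tz":0.005,"turn":0,"gripper":0.02},
    {"tx":0.002,"ty":0.108,"tz":0.005,"turn":0,"gripper":0.02},
  ],
)

```text
time_s: 5.7
tcp_pos: [0.5153, -0.3385, 0.0955]
eef_rot: [-90.1, -0.3, -175.5]
contact_force: [-0.9, 0.7, -0.5]
gripper_width: 0.0307
```

```bash
python3 - <<'E'
from h import *
go(.516,-.341,.0885,184.7)
p,d=capture("side");np.savez("side3.npz",p=p,d=d)
cv2.imwrite("pics/side3.png",cv2.resize(p[220:420,290:490,::-1],(600,600),interpolation=cv2.INTER_CUBIC))
E
```

```text
t 5.7 tcp [ 0.5153 -0.3385  0.0955] rot [ -90.1   -0.3 -175.5] q [-1.520e+01  2.270e+01 -1.710e+01 -1.000e-01 -5.050e+01  1.097e+02] F [-0.9  0.7 -0.5] M [0.   0.01 0.04] w 0.0307
d tx ty tz [-0.0005  0.007   0.0025] turn(-yaw) -0.004 or 6.28
```

View pics/side3.png

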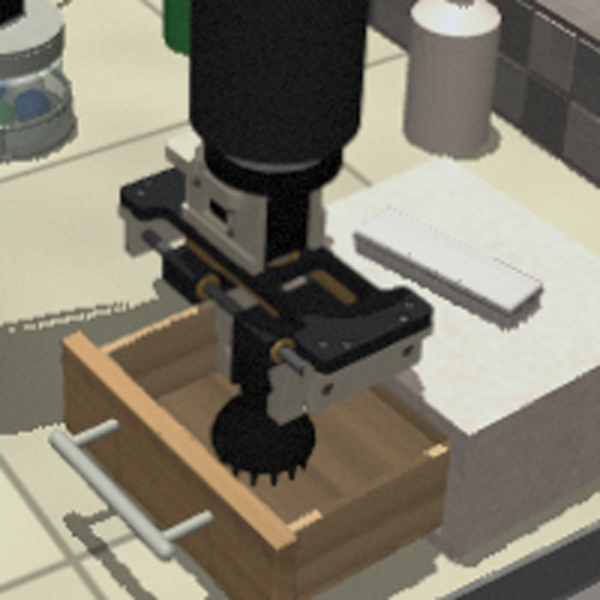

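The massager is upright inside the drawer, about 7 mm above the floor (side crop (262,440)), clear of the front panel. I'll lower it gently.

Emit:
apply_moves(
  deltas=[
    {"tx":0,"ty":0.003,"tz":0.001,"turn":0,"gripper":0.02},
    {"tx":0,"ty":0.005,"tz":0.001,"turn":0,"gripper":0.02},
    {"tx":0,"ty":0.006,"tz":0.001,"turn":0,"gripper":0.02},
    {"tx":0,"ty":0.006,"tz":0.001,"turn":0,"gripper":0.02},
  ],
)

```text
time_s: 6.15
tcp_pos: [0.5171, -0.3414, 0.0931]
eef_rot: [-90.0, 0.0, -175.5]
contact_force: [-0.4, 0.3, -1.4]
gripper_width: 0.0308
```

Emit:
apply_moves(
  deltas=[
    {"tx":0,"ty":0.001,"tz":0,"turn":0,"gripper":0.02},
    {"tx":0,"ty":0.001,"tz":0,"turn":0,"gripper":0.02},
  ],
)

```text
time_s: 6.35
tcp_pos: [0.5168, -0.3414, 0.0916]
eef_rot: [-90.0, 0.0, -175.5]
contact_force: [0.1, -0.9, -0.9]
gripper_width: 0.0308
```

Emit:
apply_moves(
  deltas=[
    {"tx":0,"ty":0.0015,"tz":0,"turn":0,"gripper":0.02},
    {"tx":0,"ty":0.0015,"tz":0,"turn":0,"gripper":0.02},
    {"tx":0,"ty":0.0015,"tz":0,"turn":0,"gripper":0.02},
  ],
)

```text
time_s: 6.65
tcp_pos: [0.5169, -0.3413, 0.09]
eef_rot: [-90.0, -0.0, -175.5]
contact_force: [-1.0, -0.2, -1.1]
gripper_width: 0.0306
```

Emit:
apply_moves(
  deltas=[
    {"tx":0,"ty":0.0015,"tz":0,"turn":0,"gripper":0.02},
    {"tx":0,"ty":0.0015,"tz":0,"turn":0,"gripper":0.02},
    {"tx":0,"ty":0.0015,"tz":0,"turn":0,"gripper":0.02},
  ],
)

```text
time_s: 6.95
tcp_pos: [0.5168, -0.3413, 0.0885]
eef_rot: [-90.0, -0.0, -175.5]
contact_force: [0.5, -0.7, -0.7]
gripper_width: 0.0309
```

Emit:
apply_moves(
  deltas=[
    {"tx":0,"ty":0.001,"tz":0,"turn":0,"gripper":0.02},
    {"tx":0,"ty":0.001,"tz":0,"turn":0,"gripper":0.02},
    {"tx":0,"ty":0.001,"tz":0,"turn":0,"gripper":0.02},
  ],
)

```text
time_s: 7.25
tcp_pos: [0.5172, -0.3416, 0.088]
eef_rot: [-90.0, 0.0, -175.5]
contact_force: [0.1, -1.1, 3.3]
gripper_width: 0.0304
```

```bash
python3 -c "
from h import *
go(.516,-.341,.0885,184.7)"
```

```text
t 7.25 tcp [ 0.5172 -0.3416  0.088 ] rot [ -90.     0.  -175.5] q [-15.4  23.3 -17.5   0.  -49.2 109.9] F [ 0.1 -1.1  3.3] M [-0.15  0.17  0.01] w 0.0304
d tx ty tz [ 0.0011 -0.0005 -0.0007] turn(-yaw) -0.003 or 6.281
```

Contact with the drawer floor at TCP z = 0.088, as expected. Releasing slowly.

Emit:
apply_moves(
  deltas=[
    {"tx":0,"ty":0,"tz":0,"turn":0,"gripper":0.035},
    {"tx":0,"ty":0,"tz":0,"turn":0,"gripper":0.045},
    {"tx":0,"ty":0,"tz":0,"turn":0,"gripper":0.055},
    {"tx":0,"ty":0,"tz":0,"turn":0,"gripper":0.06},
    {"tx":0,"ty":0,"tz":0,"turn":0,"gripper":0.06},
  ],
)

```text
time_s: 7.75
tcp_pos: [0.5169, -0.3413, 0.0875]
eef_rot: [-90.0, -0.0, -175.5]
contact_force: [0.6, -0.8, -0.2]
gripper_width: 0.0581
```

Emit:
apply_moves(
  deltas=[
    {"tx":0,"ty":-0.01,"tz":0,"turn":0,"gripper":0.06},
    {"tx":0,"ty":-0.03,"tz":0,"turn":0,"gripper":0.06},
    {"tx":0,"ty":-0.06,"tz":0,"turn":0,"gripper":0.06},
    {"tx":0,"ty":-0.1,"tz":0,"turn":0,"gripper":0.06},
    {"tx":0,"ty":-0.14,"tz":0,"turn":0,"gripper":0.06},
  ],
)

```text
time_s: 8.25
tcp_pos: [0.5166, -0.3412, 0.2296]
eef_rot: [-90.0, -0.0, -175.5]
contact_force: [1.1, 0.1, -1.5]
gripper_width: 0.0596
```

```bash
python3 - <<'E'
from h import *
go(.566,.126,.225,198)
p,d=capture("side");np.savez("side4.npz",p=p,d=d)
cv2.imwrite("pics/side4.png",cv2.resize(p[220:420,290:490,::-1],(600,600),interpolation=cv2.INTER_CUBIC))
E
```

```text
t 8.25 tcp [ 0.5166 -0.3412  0.2296] rot [ -90.    -0.  -175.5] q [-15.4  15.9  -7.9   0.  -66.2 109.9] F [ 1.1  0.1 -1.5] M [-0.14 -0.18 -0.06] w 0.0596
d tx ty tz [-0.0863  0.0046 -0.4619] turn(-yaw) -0.235 or 6.048
```

View pics/side4.png

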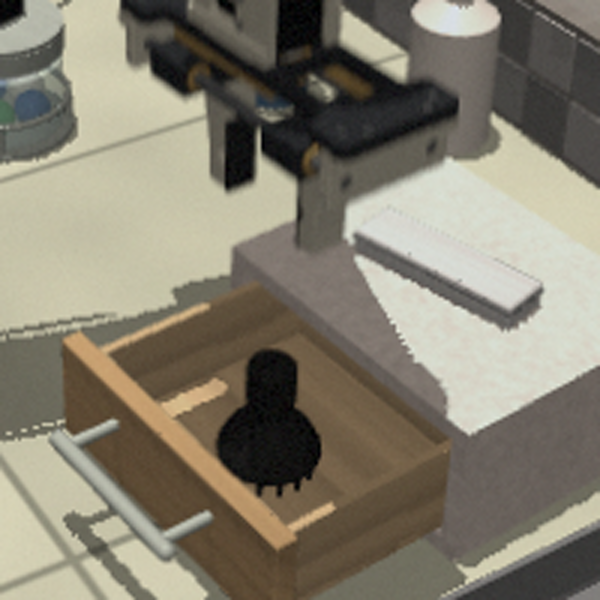

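The massager stands upright and free in the drawer (side crop (270,425)). Now to the lid.

Emit:
apply_moves(
  deltas=[
    {"tx":-0.009,"ty":0,"tz":-0.046,"turn":-0.05,"gripper":0.06},
    {"tx":-0.018,"ty":0,"tz":-0.092,"turn":-0.1,"gripper":0.06},
    {"tx":-0.027,"ty":0,"tz":-0.138,"turn":-0.15,"gripper":0.06},
    {"tx":-0.036,"ty":0,"tz":-0.184,"turn":-0.2,"gripper":0.06},
    {"tx":-0.045,"ty":0,"tz":-0.23,"turn":-0.23,"gripper":0.06},
  ],
)

```text
time_s: 8.8
tcp_pos: [0.5435, -0.1068, 0.2285]
eef_rot: [-90.0, 0.1, -162.2]
contact_force: [0.9, 0.4, -0.7]
gripper_width: 0.0603
```

Emit:
apply_moves(
  deltas=[
    {"tx":0,"ty":0,"tz":0,"turn":0,"gripper":0.06},
  ],
)

```text
time_s: 8.9
tcp_pos: [0.5443, -0.1041, 0.2285]
eef_rot: [-90.0, 0.1, -161.9]
contact_force: [-0.0, -1.6, 0.0]
gripper_width: 0.0597
```

```bash
python3 - <<'E'
from h import *
go(.566,.126,.225,198.3)
p,d=capture("top");np.savez("top4.npz",p=p,d=d)
cv2.imwrite("pics/top4.png",p[...,::-1])
E
```

```text
t 8.9 tcp [ 0.5443 -0.1041  0.2285] rot [-9.000e+01  1.000e-01 -1.619e+02] q [  9.4   9.8 -16.1  -0.  -64.1  98.7] F [-0.  -1.6  0. ] M [-0.11  0.02  0.01] w 0.0597
d tx ty tz [-0.0919  0.0037 -0.2121] turn(-yaw) -0.004 or 6.279
```

View pics/top4.png

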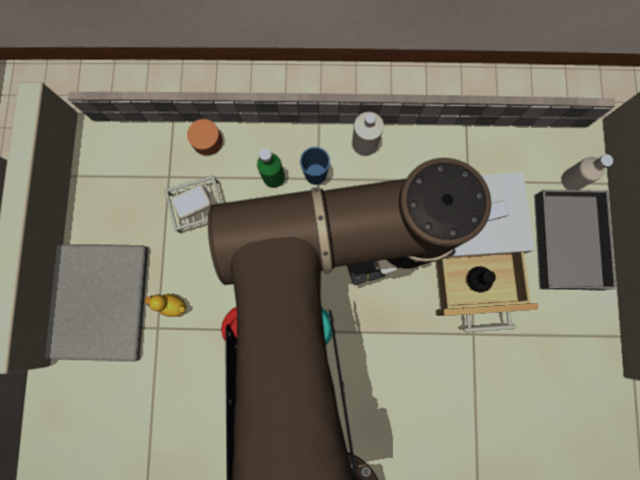

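The top view shows the massager centred in the drawer at (482,279), with the drawer unmoved. I'm continuing to the lid.

Emit:
apply_moves(
  deltas=[
    {"tx":-0.019,"ty":0,"tz":-0.044,"turn":0,"gripper":0.06},
    {"tx":-0.038,"ty":0,"tz":-0.088,"turn":0,"gripper":0.06},
    {"tx":-0.057,"ty":0,"tz":-0.132,"turn":0,"gripper":0.06},
    {"tx":-0.076,"ty":0,"tz":-0.176,"turn":0,"gripper":0.06},
    {"tx":-0.092,"ty":0,"tz":-0.212,"turn":0,"gripper":0.06},
  ],
)

```text
time_s: 9.45
tcp_pos: [0.5669, 0.1228, 0.2282]
eef_rot: [-90.0, 0.0, -162.3]
contact_force: [-0.4, -0.4, 0.0]
gripper_width: 0.0599
```

Emit:
apply_moves(
  deltas=[
    {"tx":0,"ty":0.03,"tz":0,"turn":0,"gripper":0.06},
    {"tx":0,"ty":0.05,"tz":0,"turn":0,"gripper":0.06},
    {"tx":0,"ty":0.05,"tz":0,"turn":0,"gripper":0.06},
  ],
)

```text
time_s: 9.75
tcp_pos: [0.5652, 0.1202, 0.175]
eef_rot: [-90.0, -0.3, -162.3]
contact_force: [-0.3, 0.2, -1.3]
gripper_width: 0.0598
```

```bash
python3 - <<'E'
from h import *
go(.5665,.1265,.12,198.3)
p,d=capture("side");np.savez("side5.npz",p=p,d=d)
cv2.imwrite("pics/side5.png",cv2.resize(p[140:290,220:370,::-1],(600,600),interpolation=cv2.INTER_CUBIC))
E
```

```text
t 9.75 tcp [0.5652 0.1202 0.175 ] rot [ -90.    -0.3 -162.3] q [ 31.4  14.8 -17.1  -0.  -58.5  76.3] F [-0.3  0.2 -1.3] M [-0.09  0.05 -0.  ] w 0.0598
d tx ty tz [-0.0034  0.055  -0.0056] turn(-yaw) -0.011 or 6.272
```

View pics/side5.png

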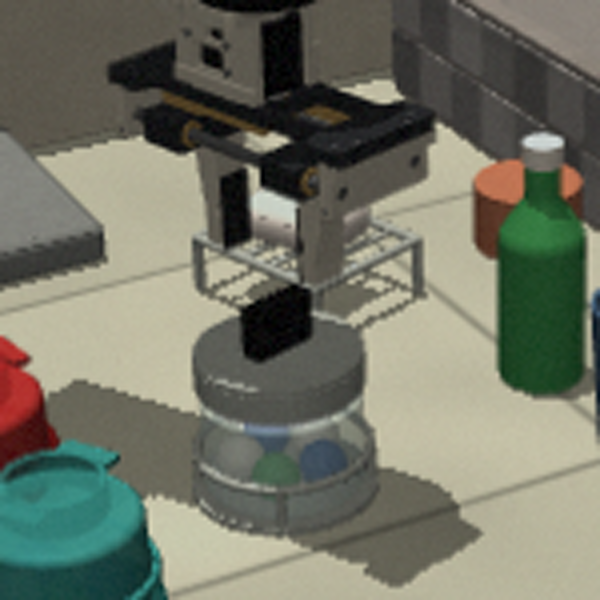

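The fingers straddle the knob, which sits at (278,325) in the crop, jaws aligned across it. I'm going down.

Emit:
apply_moves(
  deltas=[
    {"tx":-0.003,"ty":0.02,"tz":-0.005,"turn":-0.01,"gripper":0.06},
    {"tx":-0.003,"ty":0.04,"tz":-0.005,"turn":-0.01,"gripper":0.06},
    {"tx":-0.003,"ty":0.052,"tz":-0.005,"turn":-0.01,"gripper":0.06},
    {"tx":-0.003,"ty":0.052,"tz":-0.005,"turn":-0.01,"gripper":0.06},
    {"tx":-0.003,"ty":0.052,"tz":-0.005,"turn":-0.01,"gripper":0.06},
  ],
)

```text
time_s: 10.3
tcp_pos: [0.5688, 0.1269, 0.1267]
eef_rot: [-90.0, 0.1, -161.7]
contact_force: [1.4, -0.2, -0.3]
gripper_width: 0.0599
```

```bash
python3 -c "
from h import *
go(.5665,.1265,.12,198.3)"
```

```text
t 10.3 tcp [0.5688 0.1269 0.1267] rot [-9.000e+01  1.000e-01 -1.617e+02] q [ 31.8  17.8 -20.    0.  -52.1  76.4] F [ 1.4 -0.2 -0.3] M [-0.06 -0.02 -0.01] w 0.0599
d tx ty tz [ 0.0023  0.0067 -0.0003] turn(-yaw) -0.001 or 6.283
```

Emit:
apply_moves(
  deltas=[
    {"tx":0.001,"ty":0.006,"tz":0,"turn":0,"gripper":0.05},
    {"tx":0.001,"ty":0.006,"tz":0,"turn":0,"gripper":0.04},
    {"tx":0.001,"ty":0.006,"tz":0,"turn":0,"gripper":0.03},
    {"tx":0.001,"ty":0.006,"tz":0,"turn":0,"gripper":0.024},
    {"tx":0.001,"ty":0.006,"tz":0,"turn":0,"gripper":0.022},
  ],
)

```text
time_s: 10.8
tcp_pos: [0.5672, 0.1269, 0.1198]
eef_rot: [-90.0, 0.0, -161.7]
contact_force: [0.3, -0.3, 0.6]
gripper_width: 0.0261
```

Emit:
apply_moves(
  deltas=[
    {"tx":0,"ty":0,"tz":0,"turn":0,"gripper":0.005},
    {"tx":0,"ty":0,"tz":0,"turn":0,"gripper":0.005},
    {"tx":0,"ty":0,"tz":0,"turn":0,"gripper":0.005},
    {"tx":0,"ty":0,"tz":0,"turn":0,"gripper":0.005},
  ],
  newtons=25,
)

```text
time_s: 11.2
tcp_pos: [0.5672, 0.1267, 0.1197]
eef_rot: [-90.0, 0.0, -161.7]
contact_force: [-0.8, -1.9, 2.2]
gripper_width: 0.016
```

```bash
python3 -c "
from h import *
go(.5665,.1265,.12,198.3)"
```

```text
t 11.2 tcp [0.5672 0.1267 0.1197] rot [ -90.     0.  -161.7] q [ 31.9  18.1 -20.6   0.  -51.3  76.4] F [-0.8 -1.9  2.2] M [-0.35 -0.07  0.05] w 0.016
d tx ty tz [ 0.0007 -0.0003  0.    ] turn(-yaw) -0.0 or 6.283
```

Emit:
apply_moves(
  deltas=[
    {"tx":0,"ty":0,"tz":0,"turn":0.04,"gripper":0.005},
    {"tx":0,"ty":0,"tz":0,"turn":0.07,"gripper":0.005},
    {"tx":0,"ty":0,"tz":0,"turn":0.07,"gripper":0.005},
  ],
)

```text
time_s: 11.5
tcp_pos: [0.5672, 0.1269, 0.1197]
eef_rot: [-90.0, 0.0, -165.7]
contact_force: [-0.7, 0.4, 2.5]
gripper_width: 0.0161
```

```bash
python3 -c "
from h import *
go(.5672,.1267,.1197,198.3)"
```

```text
t 11.5 tcp [0.5672 0.1269 0.1197] rot [ -90.     0.  -165.7] q [ 31.9  18.1 -20.6   0.  -51.3  72.4] F [-0.7  0.4  2.5] M [-0.12 -0.01 -0.04] w 0.0161
d tx ty tz [0.0001 0.     0.0002] turn(-yaw) -0.071 or 6.213
```

Emit:
apply_moves(
  deltas=[
    {"tx":0,"ty":0,"tz":0,"turn":0.03,"gripper":0.005},
    {"tx":0,"ty":0,"tz":0,"turn":0.06,"gripper":0.005},
    {"tx":0,"ty":0,"tz":0,"turn":0.06,"gripper":0.005},
  ],
)

```text
time_s: 11.8
tcp_pos: [0.5672, 0.1269, 0.1197]
eef_rot: [-90.0, 0.0, -169.2]
contact_force: [0.2, -0.5, 2.8]
gripper_width: 0.0158
```

```bash
python3 -c "
from h import *
go(.5672,.1267,.1197,198.3)"
```

```text
t 11.8 tcp [0.5672 0.1269 0.1197] rot [ -90.     0.  -169.2] q [ 31.9  18.1 -20.6   0.  -51.3  68.9] F [ 0.2 -0.5  2.8] M [-0.06 -0.07 -0.14] w 0.0158
d tx ty tz [0.0001 0.     0.0002] turn(-yaw) -0.131 or 6.152
```

Emit:
apply_moves(
  deltas=[
    {"tx":0,"ty":0,"tz":0,"turn":0.03,"gripper":0.005},
    {"tx":0,"ty":0,"tz":0,"turn":0.05,"gripper":0.005},
    {"tx":0,"ty":0,"tz":0,"turn":0.05,"gripper":0.005},
  ],
)

```text
time_s: 12.1
tcp_pos: [0.5672, 0.1269, 0.1197]
eef_rot: [-90.0, 0.0, -172.1]
contact_force: [0.6, 0.2, 2.9]
gripper_width: 0.0163
```

```bash
python3 -c "
from h import *
go(.5672,.1267,.1197,198.3)"
```

```text
t 12.1 tcp [0.5672 0.1269 0.1197] rot [ -90.     0.  -172.1] q [ 31.9  18.1 -20.6   0.  -51.3  66. ] F [0.6 0.2 2.9] M [-0.04 -0.11 -0.06] w 0.0163
d tx ty tz [ 0.     -0.      0.0002] turn(-yaw) -0.181 or 6.102
```

Emit:
apply_moves(
  deltas=[
    {"tx":0,"ty":0,"tz":0,"turn":0.03,"gripper":0.005},
    {"tx":0,"ty":0,"tz":0,"turn":0.05,"gripper":0.005},
    {"tx":0,"ty":0,"tz":0,"turn":0.05,"gripper":0.005},
  ],
)

```text
time_s: 12.4
tcp_pos: [0.5672, 0.1269, 0.1197]
eef_rot: [-90.0, 0.0, -174.9]
contact_force: [0.7, -0.5, 3.6]
gripper_width: 0.0153
```

```bash
python3 -c "
from h import *
go(.5672,.1267,.1197,198.3)"
```

```text
t 12.4 tcp [0.5672 0.1269 0.1197] rot [ -90.     0.  -174.9] q [ 31.9  18.1 -20.6   0.  -51.3  63.2] F [ 0.7 -0.5  3.6] M [-0.06 -0.07 -0.01] w 0.0153
d tx ty tz [ 0.     -0.      0.0002] turn(-yaw) -0.231 or 6.052
```

Emit:
apply_moves(
  deltas=[
    {"tx":0,"ty":0,"tz":0,"turn":0.03,"gripper":0.005},
    {"tx":0,"ty":0,"tz":0,"turn":0.05,"gripper":0.005},
    {"tx":0,"ty":0,"tz":0,"turn":0.05,"gripper":0.005},
  ],
)

```text
time_s: 12.7
tcp_pos: [0.5672, 0.1268, 0.1197]
eef_rot: [-90.0, 0.0, -177.8]
contact_force: [-0.3, -0.6, 4.1]
gripper_width: 0.0158
```

```bash
python3 -c "
from h import *
go(.5672,.1267,.1197,198.3)"
```

```text
t 12.7 tcp [0.5672 0.1268 0.1197] rot [ -90.     0.  -177.8] q [ 31.9  18.1 -20.6   0.  -51.3  60.3] F [-0.3 -0.6  4.1] M [-0.13 -0.11 -0.02] w 0.0158
d tx ty tz [-0.     -0.      0.0001] turn(-yaw) -0.281 or 6.002
```

Emit:
apply_moves(
  deltas=[
    {"tx":0,"ty":0,"tz":0,"turn":0.03,"gripper":0.005},
    {"tx":0,"ty":0,"tz":0,"turn":0.06,"gripper":0.005},
    {"tx":0,"ty":0,"tz":0,"turn":0.09,"gripper":0.005},
    {"tx":0,"ty":0,"tz":0,"turn":0.09,"gripper":0.005},
  ],
)

```text
time_s: 13.1
tcp_pos: [0.5672, 0.1268, 0.1197]
eef_rot: [-90.0, 0.0, 177.0]
contact_force: [-0.4, -0.4, 4.6]
gripper_width: 0.0156
```

```bash
python3 -c "
from h import *
go(.5672,.1267,.1197,198.3)
p,d=capture('side');np.savez('side6.npz',p=p,d=d)
cv2.imwrite('pics/side6.png',cv2.resize(p[140:290,220:370,::-1],(600,600),interpolation=cv2.INTER_CUBIC))"
```

```text
t 13.1 tcp [0.5672 0.1268 0.1197] rot [-90.   0. 177.] q [ 31.9  18.1 -20.6   0.  -51.3  55.1] F [-0.4 -0.4  4.6] M [-0.09 -0.13 -0.08] w 0.0156
d tx ty tz [-0.     -0.      0.0001] turn(-yaw) -0.372 or 5.912
```

View pics/side6.png

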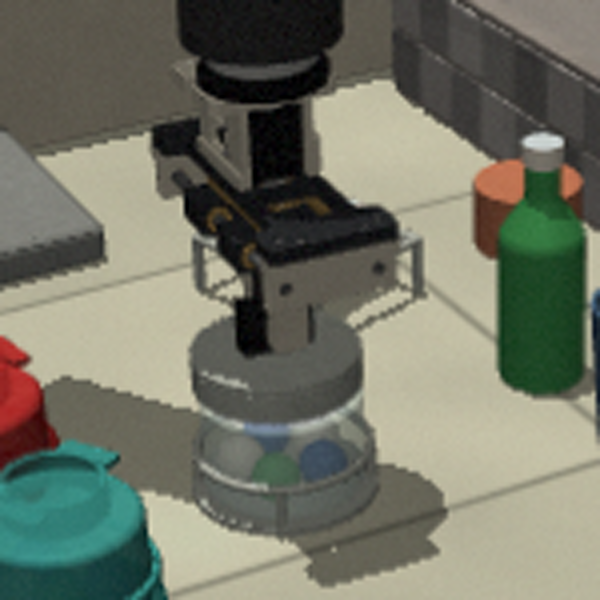

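Past 0.37 rad clockwise there is no stop, the resisting torque is about zero and the jaw width is unchanged, so clockwise is the free way. I keep turning, with slight relief of the upward push.

Emit:
apply_moves(
  deltas=[
    {"tx":0,"ty":-0.0005,"tz":0,"turn":0.08,"gripper":0.005},
    {"tx":0,"ty":-0.0005,"tz":0,"turn":0.16,"gripper":0.005},
    {"tx":0,"ty":-0.0005,"tz":0,"turn":0.24,"gripper":0.005},
    {"tx":0,"ty":-0.0005,"tz":0,"turn":0.32,"gripper":0.005},
    {"tx":0,"ty":-0.0005,"tz":0,"turn":0.4,"gripper":0.005},
  ],
)

```text
time_s: 13.65
tcp_pos: [0.5661, 0.1259, 0.1197]
eef_rot: [-89.9, -0.1, 154.0]
contact_force: [-1.0, -4.4, 5.1]
gripper_width: 0.0163
```

```bash
python3 -c "
from h import *
go(.5672,.1267,.1197,198.3)"
```

```text
t 13.65 tcp [0.5661 0.1259 0.1197] rot [-8.99e+01 -1.00e-01  1.54e+02] q [ 31.9  18.1 -20.7   0.  -51.4  32.1] F [-1.  -4.4  5.1] M [-1.26  0.68  0.21] w 0.0163
d tx ty tz [-0.0006  0.     -0.0012] turn(-yaw) -0.773 or 5.51
```

Emit:
apply_moves(
  deltas=[
    {"tx":0,"ty":-0.0005,"tz":0.0008,"turn":0.05,"gripper":0.005},
    {"tx":0,"ty":-0.0005,"tz":0.0008,"turn":0.1,"gripper":0.005},
    {"tx":0,"ty":-0.0005,"tz":0.0008,"turn":0.16,"gripper":0.005},
    {"tx":0,"ty":-0.0005,"tz":0.0008,"turn":0.2,"gripper":0.005},
    {"tx":0,"ty":-0.0005,"tz":0.0008,"turn":0.2,"gripper":0.005},
  ],
)

```text
time_s: 14.15
tcp_pos: [0.5661, 0.1256, 0.1197]
eef_rot: [-89.9, -0.0, 142.7]
contact_force: [1.3, -1.9, -1.6]
gripper_width: 0.0159
```

```bash
python3 -c "
from h import *
go(.5672,.1267,.1197,198.3)"
```

```text
t 14.15 tcp [0.5661 0.1256 0.1197] rot [-89.9  -0.  142.7] q [ 31.8  18.  -20.7  -0.  -51.4  20.9] F [ 1.3 -1.9 -1.6] M [-0.62 -0.47 -0.03] w 0.0159
d tx ty tz [-0.0002  0.     -0.0015] turn(-yaw) -0.971 or 5.312
```

Emit:
apply_moves(
  deltas=[
    {"tx":0,"ty":0,"tz":0,"turn":0.08,"gripper":0.005},
    {"tx":0,"ty":0,"tz":0,"turn":0.17,"gripper":0.005},
    {"tx":0,"ty":0,"tz":0,"turn":0.26,"gripper":0.005},
    {"tx":0,"ty":0,"tz":0,"turn":0.35,"gripper":0.005},
    {"tx":0,"ty":0,"tz":0,"turn":0.4,"gripper":0.005},
  ],
)

```text
time_s: 14.65
tcp_pos: [0.5656, 0.1252, 0.1198]
eef_rot: [-89.8, -0.0, 119.7]
contact_force: [0.2, -2.7, 0.1]
gripper_width: 0.016
```

```bash
python3 -c "
from h import *
go(.5672,.1267,.1197,198.3)"
```

```text
t 14.65 tcp [0.5656 0.1252 0.1198] rot [-89.8  -0.  119.7] q [ 31.8  18.  -20.7  -0.  -51.4  -2.1] F [ 0.2 -2.7  0.1] M [-1.02  0.18  0.09] w 0.016
d tx ty tz [ 0.0005  0.0001 -0.0021] turn(-yaw) -1.372 or 4.911
```

Emit:
apply_moves(
  deltas=[
    {"tx":0,"ty":0,"tz":0,"turn":0.08,"gripper":0.005},
    {"tx":0,"ty":0,"tz":0,"turn":0.17,"gripper":0.005},
    {"tx":0,"ty":0,"tz":0,"turn":0.26,"gripper":0.005},
    {"tx":0,"ty":0,"tz":0,"turn":0.35,"gripper":0.005},
    {"tx":0,"ty":0,"tz":0,"turn":0.4,"gripper":0.005},
  ],
)

```text
time_s: 15.15
tcp_pos: [0.5657, 0.1255, 0.1198]
eef_rot: [-89.9, 0.0, 96.7]
contact_force: [-0.8, -1.1, -0.1]
gripper_width: 0.0159
```

```bash
python3 -c "
from h import *
go(.5672,.1267,.1197,198.3)"
```

```text
t 15.15 tcp [0.5657 0.1255 0.1198] rot [-89.9   0.   96.7] q [ 31.8  18.  -20.7  -0.  -51.4 -25.1] F [-0.8 -1.1 -0.1] M [-0.52  0.11  0.07] w 0.0159
d tx ty tz [ 0.001   0.0001 -0.0016] turn(-yaw) -1.772 or 4.511
```

Emit:
apply_moves(
  deltas=[
    {"tx":0,"ty":0,"tz":0,"turn":0.08,"gripper":0.005},
    {"tx":0,"ty":0,"tz":0,"turn":0.17,"gripper":0.005},
    {"tx":0,"ty":0,"tz":0,"turn":0.26,"gripper":0.005},
    {"tx":0,"ty":0,"tz":0,"turn":0.35,"gripper":0.005},
    {"tx":0,"ty":0,"tz":0,"turn":0.4,"gripper":0.005},
  ],
)

```text
time_s: 15.65
tcp_pos: [0.5654, 0.1256, 0.1198]
eef_rot: [-89.9, 0.1, 73.8]
contact_force: [-2.4, -1.3, 0.2]
gripper_width: 0.0158
```

```bash
python3 -c "
from h import *
go(.5672,.1267,.1197,198.3)"
```

```text
t 15.65 tcp [0.5654 0.1256 0.1198] rot [-89.9   0.1  73.8] q [ 31.8  18.  -20.7  -0.  -51.4 -48. ] F [-2.4 -1.3  0.2] M [-0.15  0.66  0.03] w 0.0158
d tx ty tz [ 0.0016  0.0001 -0.0014] turn(-yaw) -2.172 or 4.111
```

Emit:
apply_moves(
  deltas=[
    {"tx":0,"ty":0,"tz":0,"turn":0.08,"gripper":0.005},
    {"tx":0,"ty":0,"tz":0,"turn":0.16,"gripper":0.005},
    {"tx":0,"ty":0,"tz":0,"turn":0.23,"gripper":0.005},
    {"tx":0,"ty":0,"tz":0,"turn":0.23,"gripper":0.005},
  ],
  newtons=30,
)

```text
time_s: 16.05
tcp_pos: [0.5657, 0.1257, 0.1198]
eef_rot: [-89.9, 0.1, 60.8]
contact_force: [-0.1, -0.9, -2.3]
gripper_width: 0.0158
```

Emit:
apply_moves(
  deltas=[
    {"tx":0,"ty":-0.002,"tz":0,"turn":0,"gripper":0.005},
    {"tx":0,"ty":-0.004,"tz":0,"turn":0,"gripper":0.005},
    {"tx":0,"ty":-0.006,"tz":0,"turn":0,"gripper":0.005},
  ],
)

```text
time_s: 16.35
tcp_pos: [0.5664, 0.1258, 0.1264]
eef_rot: [-90.0, 0.1, 60.8]
contact_force: [-0.7, -1.3, -3.5]
gripper_width: 0.0159
```

```bash
python3 -c "
from h import *
go(.5672,.1267,.1197,198.3)"
```

```text
t 16.35 tcp [0.5664 0.1258 0.1264] rot [-90.    0.1  60.8] q [ 31.8  17.6 -20.3  -0.  -52.2 -61. ] F [-0.7 -1.3 -3.5] M [-0.61  0.03  0.  ] w 0.0159
d tx ty tz [ 0.0012  0.0067 -0.0003] turn(-yaw) -2.399 or 3.884
```

It rose 6.6 mm, beyond the play, with only the lid's weight on the wrist, so it is free. Lifting well clear.

Emit:
apply_moves(
  deltas=[
    {"tx":0,"ty":-0.01,"tz":0,"turn":0,"gripper":0.005},
    {"tx":0,"ty":-0.025,"tz":0,"turn":0,"gripper":0.005},
    {"tx":0,"ty":-0.045,"tz":0,"turn":0,"gripper":0.005},
    {"tx":0,"ty":-0.065,"tz":0,"turn":0,"gripper":0.005},
    {"tx":0,"ty":-0.085,"tz":0,"turn":0,"gripper":0.005},
  ],
)

```text
time_s: 16.85
tcp_pos: [0.5671, 0.1264, 0.2135]
eef_rot: [-90.1, -0.1, 60.8]
contact_force: [0.8, 0.8, -1.8]
gripper_width: 0.0159
```

Emit:
apply_moves(
  deltas=[
    {"tx":0,"ty":-0.015,"tz":0,"turn":0,"gripper":0.005},
    {"tx":0,"ty":-0.02,"tz":0,"turn":0,"gripper":0.005},
    {"tx":0,"ty":-0.02,"tz":0,"turn":0,"gripper":0.005},
    {"tx":0,"ty":-0.02,"tz":0,"turn":0,"gripper":0.005},
    {"tx":0,"ty":-0.02,"tz":0,"turn":0,"gripper":0.005},
  ],
)

```text
time_s: 17.35
tcp_pos: [0.5663, 0.126, 0.2306]
eef_rot: [-89.9, 0.1, 60.8]
contact_force: [0.6, -0.2, -1.2]
gripper_width: 0.0157
```

```bash
python3 -c "
from h import *
go(.5672,.1267,.1197,198.3)
for n in ('side','top'):
    p,d=capture(n);np.savez(n+'7.npz',p=p,d=d);cv2.imwrite(f'pics/{n}7.png',p[...,::-1])
_,_,P=pts('side',d) if 0 else (0,0,0)
"
```

```text
t 17.35 tcp [0.5663 0.126  0.2306] rot [-89.9   0.1  60.8] q [ 31.8  12.2 -12.6  -0.  -65.2 -61.1] F [ 0.6 -0.2 -1.2] M [ 0.08 -0.07  0.03] w 0.0157
d tx ty tz [ 0.0012  0.1109 -0.0006] turn(-yaw) -2.4 or 3.883
```

View pics/side7.png

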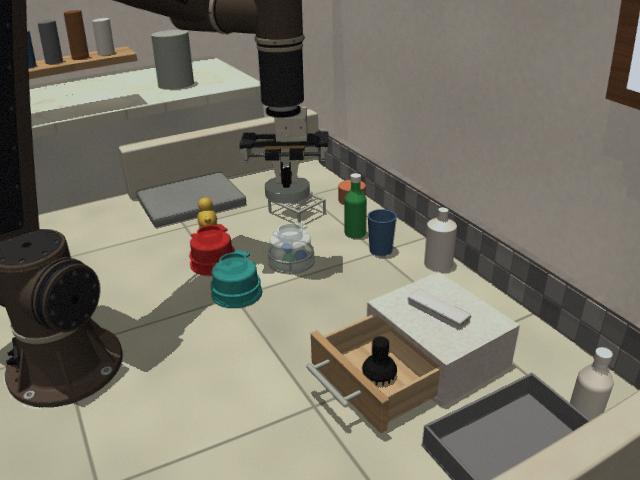

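View pics/top7.png

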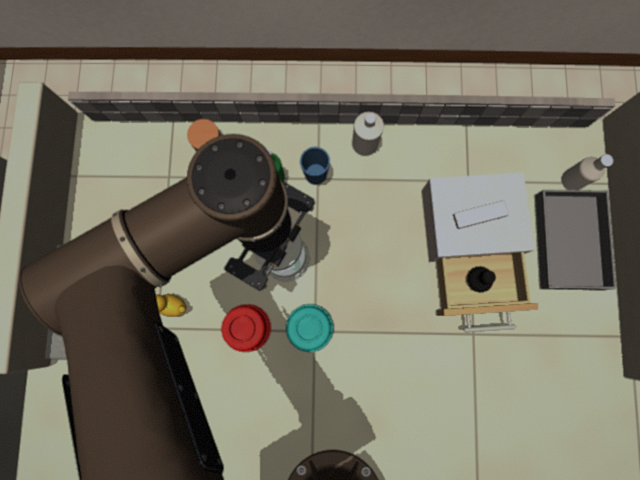

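The side view shows the lid at (287,190), level well above the open jar at (291,245). The massager stands upright in the drawer at (380,360), and the other things are unmoved. I'll check the lid's tilt numerically, then hand in.

```bash
python3 - <<'E'
from h import *
z=np.load("side7.npz");_,_,P=pts("side",z["d"])
m=np.zeros(z["d"].shape,bool);m[170:212,258:318]=1;m&=(z["d"]>0)
k=m&(P[...,2]>.195)&(P[...,2]<.22)&(np.hypot(P[...,0]-.565,P[...,1]-.124)<.055)&(np.hypot(P[...,0]-.565,P[...,1]-.124)>.028)
q=P[k];A=np.c_[q[:,:2]-[.565,.124],np.ones(len(q))];c=np.linalg.lstsq(A,q[:,2],rcond=None)[0]
print(len(q),"plane",c.round(3),"tilt deg",np.degrees(np.hypot(*c[:2])))
z0=np.load("side0.npz")
df=(abs(z["p"].astype(int)-z0["p"]).max(-1)>60)
for n,b in dict(duck=(192,222,195,232),shampoo=(345,368,175,238),tumbler=(368,398,210,256),file=(405,472,288,328),rack=(300,328,195,222)).items():
    print(n,df[b[2]:b[3],b[0]:b[1]].mean().round(3))
s=r.get_state();print(s["time_s"],s["gripper_width"],s["contact_force"])
E
```

```text
570 plane [0.023 0.055 0.206] tilt deg 3.4346308470672904
duck 0.0
shampoo 0.0
tumbler 0.0
file 0.0
rack 0.036
17.45 0.015653916741741904 [-0.06545572 -0.77031864 -1.62741302]
```

```bash
python3 - <<'E'
from h import *
for f,zz,b in(("side7.npz",.2075,(170,212,258,318)),("side0.npz",.097,(205,260,260,320))):
    z=np.load(f);_,_,P=pts("side",z["d"])
    m=np.zeros(z["d"].shape,bool);m[b[0]:b[1],b[2]:b[3]]=1
    rr=np.hypot(P[...,0]-.564,P[...,1]-.124)
    q=P[m&(z["d"]>0)&(abs(P[...,2]-zz)<.008)&(rr<.045)&(rr>.026)]
    A=np.c_[q[:,:2]-[.564,.124],np.ones(len(q))];c=np.linalg.lstsq(A,q[:,2],rcond=None)[0];print(f,len(q),c.round(3),np.degrees(np.hypot(*c[:2])))
p,d=capture("side");cv2.imwrite("pics/side8.png",cv2.resize(p[110:290,200:380,::-1],(600,600),interpolation=cv2.INTER_CUBIC))
E
```

```text
side7.npz 263 [-0.003  0.009  0.207] 0.537287221820626
side0.npz 281 [-0.003 -0.003  0.096] 0.2483397249096028
```

View pics/side8.png

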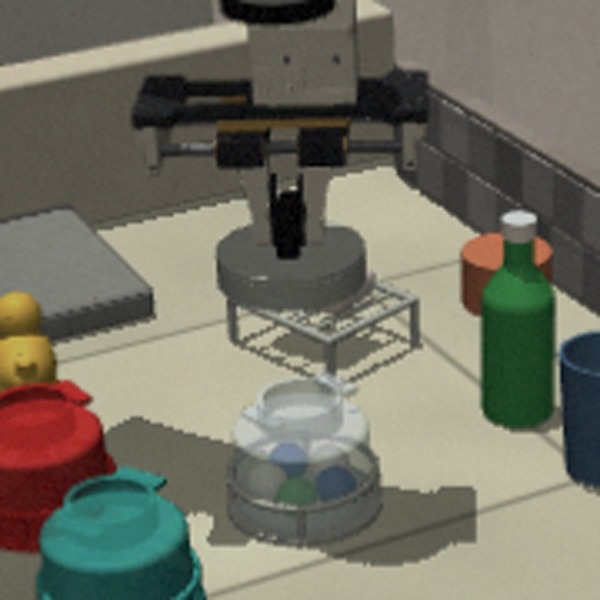

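The lid is level (0.5° with the skirt points left out), held about 110 mm above the open jar. In the crop the lid is at (292,265) and the jar at (302,460). Handing in.

```bash
python3 -c "
from plant import r
print(r.close_job())"
```

```text
the job is handed in; nothing more can be done
None
```

I placed the massager in the drawer, took the lid off the jar, and handed the job in at about 17.5 s while still holding the lid. No verdict was reported.

- **Massager:** it stands upright and released, near the middle of the open drawer. The later pictures show the drawer where it was.
- **Lid:** I tried clockwise (seen from above) first. It passed 0.37 rad with no stop and almost no torque, more than the wrong way would allow, so I did not try the other way. I turned it 2.4 rad in all, and it then lifted out with only its own weight on the wrist.
- **Last checks:** the lid is held about 110 mm above its seat, level to about 0.5°, with the jaws closed on the knob at 15.7 mm. A first tilt fit gave 3.4°, but its point selection reached the lid's edge and probably took in the skirt; the 0.5° fit left those points out.
- **Other things:** the duck, shampoo, tumbler and file box looked unchanged in the side view. The soap was hidden behind the lid and arm at the end, so I could not confirm it directly. The rack, partly hidden behind the lid, changed slightly (3.6% of its pixels), and nothing came near it.
- **Disagreement:** the two cameras disagreed by 3 to 4 mm on the massager and lid positions. I used values in between, and both grips closed with only small forces.

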